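# Lock the sleeve sled home with a self-closing rail clip

### The arm

A 6-joint arm with a two-finger parallel gripper is mounted at the origin on the work surface. World frame = base frame: x ahead of the robot, y to its left, z up, the work surface at z = 0. Lengths are in m, angles in rad, forces in N, time in s.
With the tool pointing down it reaches from about 0.275 to 0.825 m from the base axis. Payload 5.2 kg.
Tool frame: the origin (TCP) lies midway between the tips of the shut fingers; the grasp point (between the pads) lies 19 mm behind it; y points along the fingers, z is the direction in which the jaws open and shut, and the axes are right-handed (so a half turn about y gives the same grasp; the last joint's range is limited). The gripper opens to 93 mm and grips with 3 to 60 N. Pads are 15 mm wide; open, the fingers measure 128 mm over their backs; the gripper's body (75 mm by 188 mm) begins 65 mm behind the grasp point.
Start: joints at [1.086, 0.259, 1.535, -0, 1.348, -0.203], TCP at [0.153, 0.528, 0.219] pointing down, gripper open.
Joint ranges: [-3.14, 3.14], [-0.91, 2.08], [0.19, 2.58], [-1.22, 4.36], [0.22, 2.71], [-3.12, 3.12]. Speed limits (rad/s): [2.57, 2.57, 3.14, 3.14, 3.14, 3.14].

### API

Orientations are given as a unit quaternion [x, y, z, w].
In Python, from plant import manip gives the robot as it stands.
- The arm moves only by the shell command python3 -m pendant 'ROWS' [FORCE]. ROWS is a JSON object of lists of equal length, an entry for each row: "delta_pos": the shift along the tool's x, y, z in m, a list of three; "delta_rot": the turn, a rotation vector about the tool's x, y, z in degrees, a list of three; "grip": the finger opening in m, from 0 to 0.093. A call has 1 to 8 rows; each row is the pose to reach, as a shift and turn from the pose measured when the call began, along the tool's axes at that moment; what a row does not reach only later rows make up. A row lasts 1/8 s, in which the tool goes at most 62.5 mm and 10.7 degrees, less where a joint would pass 70% of its speed; a pose out of reach is approached as far as the arm can. A call with a gripper value outside its range is refused whole. The fingers move at their own pace and stop on an object; FORCE is the grip in N (left out, the last holds). Time passes only in rows, so rows that repeat a pose let the fingers close. It gives the time, the measured TCP pose, the force and the opening at its end, in the units of the state.
- manip.get_obs(): the state, without advancing time (a new reading comes with each control period).
- manip.capture(name): name is "scene" or "side" or "wrist"; returns a dict with "img" (384x512x3 uint8, red, green, blue), "z_map" (384x512 float32, m along the optical axis (not along the pixel's ray), 0 where there is no reading), "fx", "fy", "cx", "cy" (pixels), "cam_to_world" (4x4, takes a point from camera to world coordinates). Camera axes: x right, y up, looking along -z (the intrinsics and any distortion apply to the point x, -y, -z); pixel columns grow to the right and rows downward; lengths in m; the calibration is good to about 2 mm. A picture is of the moment at which its call begins.
- manip.close_job(): hands the job in, once; it reports no verdict.
Trained networks look in the newest picture that a camera, given by its name, has taken for a name from the list of things; names that differ only in an ending like _2 or _b are one class to them, and where a whole thing is asked for, a point or a joint stands for the part that bears it (a point fixed in the world has none). Each returns a list of dicts, best first, with "score" (0 to 1); they miss things now and then, are a little off and sometimes report something else, mostly with a low value. They report only what shows in the picture. A call takes as long as a camera call. They do not tell look-alikes from the thing itself.
- manip.cut_out(query, camera): "mask" (384x512 bool, what is visible of it) and "position" ([column, row] in pixels, amid what is visible of it).
The state is a dict: "time_s": time; "q": joint angles; "dq": joint speeds; "joint_efforts": joint torques, N m; "position": TCP position; "tcp_rot": TCP orientation; "wrist_force": force on the tool from outside, world axes, zero at the start; "ft_torque": the same for the moment, N m; "width": opening from 0.0 (shut) to 1.0 (fully open).
Only numpy, scipy, OpenCV 4.12 (cv2) and the standard library are available. Lean on these libraries where they do the work, as an engineer would, in place of code of your own. Each camera call takes 0.05 s, during which the arm holds its last target. There are 200 camera calls.

### The job

The chrome sleeve on the sled must be held tight on the yellow curling handle's spigot while its glue sets. Squeeze the self-closing clip open, lift it off its parking fin, seat it down over the slide rail behind the sled and, keeping it squeezed open, push the sled along with the clip (not with the fingers) until the sleeve bottoms on the spigot hidden inside it, holding a firm push of about 10 N there for a second, never as much as 25 N. Then let the clip close on the rail right there, snug against the sled, and leave it; do not disturb the ring, the loose sleeve and the hex key.

Things in the scene. Friction and masses are not known exactly. Their poses are not given: they have to be found in the camera images.
- rail_unit: Fixed rail unit: dark base plate 70 x 420 x 12 mm with an upright steel rail 8 mm thick (x), its top 50 mm above the shelf, running from y = -200 to +140 mm. Origin: on the shelf, under the middle of the rail's thickness. +y points along the rail to the yellow handle, fixed in a grey holder at the +y end, up to 145 mm high. Turned up to 0.2 rad.
- sled (a joint): Travel in m of the aluminium sled along the rail towards the handle (+y of the rail unit): 0 = farthest back. It is home where its sleeve bottoms, hard, on a spigot hidden inside: anywhere from 0.050 to 0.080, different each time, not to be seen, only felt. Till then it slides with about 1.5 N of friction, and stays where it is left. Starts between 0 and 0.030.
- sled_face (a point): Point on the sled's rear face (flat, away from the handle, facing -y of the rail unit), midway across, level with the rail's top; axes as the rail unit's. The clip pushes here. The sled is an aluminium block 50 (x) x 60 (y) mm, from 18 to 80 mm above the shelf, astride the rail, with a chrome sleeve 31 mm across, 90 mm long on its front.
- clip: Loose steel self-closing clip (cross-lock clamp, about 190 g), standing jaws-down over the stand's fin. Origin: middle of its throat, the underside that rests on fin or rail. z up; x is the line along which it opens and is squeezed; y runs along the fin or rail. Flat cheeks end it at y = +18 and -18 mm, from 0 to 28 mm above the origin; they push on the sled. Same either way round.
- clip_plates (a point): Midpoint between the clip's two upright squeeze plates, 50 mm above its origin. Plates 24 mm wide (y) and 36 mm high, outer faces 52 mm apart (along x). Squeezing both inwards (6 N on each to start, 11 N fully; up to 60 N does no harm) brings them to 40 mm at a stop and opens the jaws. Axes as the clip's.
- clip_jaws (a point): Midpoint between the lower ends of the clip's two jaws, 20 mm below its origin. Jaws 24 mm wide (y), 4 mm thick; gap along x 5 mm closed, 17 mm with the plates squeezed fully. Springs close them when the plates are let go.
- jaw_a (a joint): Opening in m of one of the clip's two jaws, which move alike: 0 = closed, 0.0015 = gripping the rail, 0.006 = squeezed fully open.
- stand: Fixed parking stand: grey base 70 x 70 x 10 mm with an upright steel fin 4 mm thick (x), 50 mm long (y), top 45 mm above the shelf. Origin: under its middle, on the shelf. The clip stands on the fin, roughly at its middle.
- bumper_ring: Bystander: black rubber ring, 64 mm across, 14 mm high, lying flat; origin under its centre.
- spare_sleeve: Bystander: loose chrome sleeve standing upright, 31 mm across, 50 mm high; origin under its centre.
- hex_key: Bystander: L-shaped hex key, 90 x 30 mm, 6 mm thick, lying flat; origin under the middle of its long leg.
Not all that is in view belongs to the job. Leave any blue look-alike of the clip alone.

How it is judged:
By the outcome, as a careful person would: the job done as asked, in the order asked, and still so for the second after the job is handed in, with the robot touching nothing.
It also fails if it takes over 61 s, if anything falls off the work surface, if the arm or the gripper's body presses on something with over 40 N, if the wrist force passes 120 N, or if a joint passes its speed limit or range.

## Working session

There is one attempt and no reset: what is moved stays moved. The work goes in short steps, Python scripts to look and compute and a shell command to move; the robot and the scene stay as the last step left them, time stands still between calls to the robot, and variables do not carry over. Pictures are saved under pics/ and viewed, about 8 in all and at most 12, crops included, and the job is handed in when it is done.

```bash
mkdir -p pics; ls; cat > h.py <<'E'
import numpy as np, cv2
from scipy.spatial.transform import Rotation as R
from plant import manip
def pts(c):
    z=c["z_map"]; v,u=np.mgrid[:384,:512]
    P=np.stack([(u-c["cx"])/c["fx"]*z,-(v-c["cy"])/c["fy"]*z,-z],-1)
    T=np.array(c["cam_to_world"]); W=P@T[:3,:3].T+T[:3,3]
    W[z<=0]=np.nan; return W
def save(img,name,s=1.5): cv2.imwrite("pics/"+name,cv2.resize(np.ascontiguousarray(img[...,::-1]),None,fx=s,fy=s))
E
python3 - <<'E'
from h import *
o=manip.get_obs(); print(o)
ims=[]
for n in ("scene","side"):
    c=manip.capture(n); W=pts(c); ims.append(c["img"])
    np.savez(n+".npz",img=c["img"],W=W)
    print(n,{k:c[k] for k in c if k not in("img","z_map")})
    for q in ("clip","sled","rail_unit","stand","bumper_ring","spare_sleeve","hex_key"):
        for d in manip.cut_out(q,n)[:3]:
            w=W[d["mask"]]; w=w[~np.isnan(w[:,0])]
            print(n,q,round(d["score"],2),np.round(d["position"]),np.round(np.median(w,0),3) if len(w) else None, np.round(np.nanpercentile(w,[2,98],axis=0),3).tolist() if len(w) else None)
save(np.vstack(ims),"a.png",0.78*1.0)
save(ims[0],"scene.png");save(ims[1],"side.png")
E
```

```text
pics
{'time_s': 0.0, 'q': array([ 1.08623267e+00,  2.59328310e-01,  1.53606721e+00, -1.94734810e-05,
        1.34799822e+00, -2.02775304e-01]), 'dq': array([-0.00057006,  0.00126192,  0.00060177,  0.00073496, -0.00135473,
        0.0007565 ]), 'joint_efforts': array([-2.74319746e-04, -4.37319124e+01, -2.83992827e+01,  7.18965637e-02,
        4.15318902e-02, -1.55593839e-04]), 'position': array([0.15265397, 0.5278262 , 0.21783199]), 'tcp_rot': array([ 0.70070167, -0.09950462,  0.09908814, -0.69949806]), 'wrist_force': array([ 0.31701964, -0.33595298, -1.18805237]), 'ft_torque': array([-0.02883524, -0.02886602, -0.00989974]), 'width': 1.0016113854104929}
scene {'fx': 453.24742627859683, 'fy': 453.24742627859683, 'cx': 259.07557262847615, 'cy': 192.16599804131906, 'cam_to_world': array([[-0.69954888, -0.61407828,  0.36543019,  0.85160854],
       [ 0.71457607, -0.59862952,  0.36197202,  0.43074374],
       [-0.00352186,  0.51434479,  0.85757626,  0.96984922],
       [ 0.        ,  0.        ,  0.        ,  1.        ]])}
scene clip 0.83 [236. 114.] [ 0.321 -0.172  0.058] [[0.253, -0.249
[... 1766 characters left out ...]
 0.115]]
side sled 0.93 [229. 197.] [0.569 0.004 0.08 ] [[0.545, -0.051, 0.026], [0.598, 0.091, 0.086]]
side sled 0.69 [316. 176.] [ 0.44  -0.185  0.014] [[0.411, -0.222, 0.003], [0.47, -0.162, 0.018]]
side rail_unit 0.88 [182. 238.] [0.584 0.147 0.045] [[0.535, -0.132, 0.002], [0.642, 0.261, 0.145]]
side stand 0.92 [289. 235.] [0.428 0.012 0.012] [[0.397, -0.028, 0.006], [0.467, 0.036, 0.04]]
side bumper_ring 0.91 [310. 184.] [ 0.441 -0.186  0.014] [[0.411, -0.222, 0.002], [0.471, -0.162, 0.018]]
side spare_sleeve 0.98 [257. 282.] [0.434 0.17  0.037] [[0.421, 0.147, 0.005], [0.448, 0.176, 0.053]]
side hex_key 0.66 [177. 379.] [0.495 0.351 0.007] [[0.47, 0.344, 0.001], [0.504, 0.363, 0.009]]
```

View pics/scene.png

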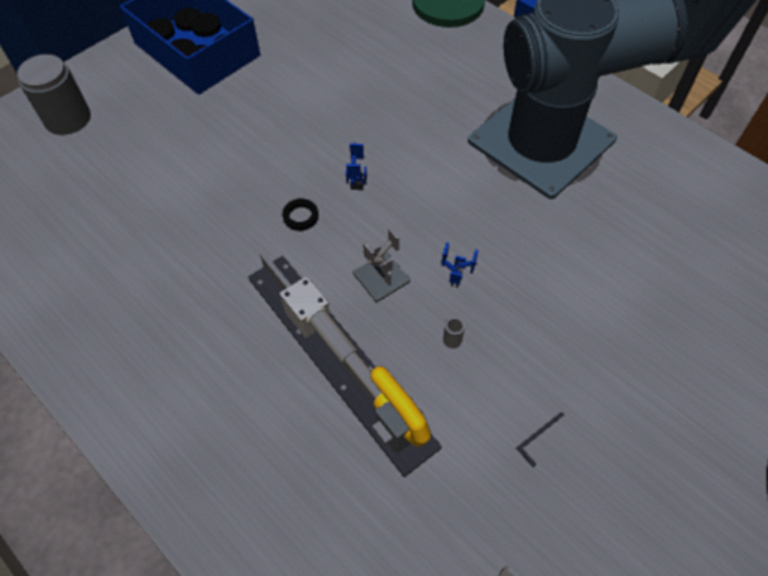

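```bash
python3 - <<'E'
from h import *
A=[np.load(n+".npz") for n in("scene","side")]
def rect(P,lab):
    r=cv2.minAreaRect((P[:,:2]*1000).astype(np.float32)); print(lab,len(P),np.round(r[0],1),np.round(r[1],1),round(r[2],1),'zmed',np.round(np.median(P[:,2]),4))
for n,a in zip(("scene","side"),A):
    W=a["W"].reshape(-1,3); W=W[~np.isnan(W[:,0])]
    box=lambda x0,x1,y0,y1,z0,z1:W[(W[:,0]>x0)&(W[:,0]<x1)&(W[:,1]>y0)&(W[:,1]<y1)&(W[:,2]>z0)&(W[:,2]<z1)]
    rect(box(.38,.5,-.06,.06,.105,.125),n+" clip tops")
    rect(box(.38,.5,-.06,.06,.06,.08),n+" clip body")
    rect(box(.38,.5,-.06,.06,.008,.014),n+" stand base")
    rect(box(.5,.66,-.07,.02,.076,.083),n+" sled top")
    rect(box(.48,.66,-.25,-.05,.046,.053),n+" rail back")
    rect(box(.48,.7,-.25,.3,.009,.015),n+" base plate")
    P=box(.48,.66,-.25,-.055,.046,.053)
    if len(P)>20: print(np.polyfit(P[:,1],P[:,0],1))
E
```

```text
scene clip tops 61 [434.3   2.4] [23.4 52. ] 81.5 zmed 0.1128
scene clip body 118 [438.6   2.7] [45.2 38.6] 13.7 zmed 0.0717
scene stand base 447 [4.338e+02 1.000e-01] [70.1 70.4] 78.8 zmed 0.0107
scene sled top 490 [575. -18.] [77.6 51.4] 83.6 zmed 0.0806
scene rail back 89 [565.9 -99.5] [109.   23.3] 69.7 zmed 0.0504
scene base plate 1963 [585.3  55.5] [419.8  70.6] 82.1 zmed 0.0125
[0.14839199 0.57864107]
side clip tops 106 [432.3   1.4] [27.1 53.4] 75.0 zmed 0.1125
side clip body 194 [4.347e+02 4.000e-01] [34.5 42.5] 19.7 zmed 0.0729
side stand base 689 [431.9  -1.2] [71.3 70.6] 80.0 zmed 0.0118
side sled top 409 [573.9 -17.5] [77.  52.1] 82.5 zmed 0.0816
side rail back 87 [ 557.7 -101.4] [ 18.5 103.9] 4.1 zmed 0.0511
side base plate 2312 [583.5  54.1] [420.8  71. ] 81.9 zmed 0.0135
[0.11009614 0.57204233]
```

The silver clip is on its stand at about (380,250) px. The blue look-alikes are at (355,165) and (460,265), the sled is at (305,300), and the handle is at (405,405). Next I'll work out the rail frame and the first move.

```bash
cat >> h.py <<'E'
def go(p,yaw=None):
    """tool shift/turn to TCP p, pointing down, tool z along +-(cos yaw,sin yaw)"""
    o=manip.get_obs(); Q=R.from_quat(o["tcp_rot"]).as_matrix()
    d=Q.T@(np.array(p)-o["position"]); rv=np.zeros(3)
    if yaw is not None:
        y=np.array([0,0,-1.]); z=np.array([np.cos(yaw),np.sin(yaw),0]); z*=np.sign(z@Q[:,2])
        T=np.stack([np.cross(y,z),y,z],1); rv=R.from_matrix(Q.T@T).as_rotvec(degrees=True)
    print("t",round(o["time_s"],2),"pos",np.round(o["position"],4),"d_pos",np.round(d,4),"d_rot",np.round(rv,2),"F",np.round(o["wrist_force"],1),"w",round(o["width"]*93,1))
    print(np.round(Q,2).tolist())
C0=np.array([.5844,.0548]); TH=-.138   # rail unit estimate
ex=np.array([np.cos(TH),np.sin(TH)]); ey=np.array([-np.sin(TH),np.cos(TH)])
def railxy(P): d=P[...,:2]-C0; return np.stack([d@ex,d@ey],-1)
E
python3 - <<'E'
from h import *
for n in("scene","side"):
    W=np.load(n+".npz")["W"].reshape(-1,3); W=W[~np.isnan(W[:,0])]
    L=railxy(W); k=lambda m:np.round(np.percentile(L[m],[1,50,99],axis=0)*1000,1).tolist()
    z=W[:,2]; near=(abs(L[:,0])<.04)
    print(n,"sledtop",k(near&(abs(z-.081)<.004)&(abs(L[:,1]+.07)<.06)))
    print("rail",k((abs(L[:,0])<.02)&(abs(z-.051)<.003)&(L[:,1]<-.12)&(L[:,1]>-.23)))
    print("rail front",k((abs(L[:,0])<.01)&(abs(z-.051)<.003)&(L[:,1]<.14)&(L[:,1]>.06)))
    print("base",k((abs(L[:,0])<.06)&(abs(z-.0125)<.003)&(abs(L[:,1])<.25)))
go([.433,.0015,.21],-.17)
E
```

```text
scene sledtop [[-23.2, -109.8], [1.9, -70.2], [25.0, -11.7]]
rail [[-3.4, -208.4], [0.5, -163.8], [4.9, -128.0]]Traceback (most recent call last):
  File "<stdin>", line 8, in <module>
  File "<stdin>", line 4, in <lambda>
    return _quantile_unchecked(
        a, q, axis, out, overwrite_input, method, keepdims, weights)
    return _ureduce(a,
                    func=_quantile_ureduce_func,
    ...<5 lines>...
                    overwrite_input=overwrite_input,
                    method=method)
    r = func(a, **kwargs)
    result = _quantile(arr,
                       quantiles=q,
    ...<2 lines>...
                       out=out,
                       weights=wgt)
    slices_having_nans = np.isnan(arr[-1, ...])
                                  ~~~^^^^^^^^^
IndexError: index -1 is out of bounds for axis 0 with size 0
```

```bash
python3 - <<'E'
from h import *
go([.433,.0015,.21],-.17)
E
```

```text
t 0.8 pos [0.153  0.5283 0.2187] d_pos [ 0.4155  0.0087 -0.4282] d_rot [-1.000e-02  8.359e+01 -0.000e+00] F [-0.7 -0.   0.4] w 92.9
[[0.96, 0.0, 0.28], [-0.28, 0.0, 0.96], [0.0, -1.0, 0.0]]
```

```bash
python3 -m pendant '{"delta_pos":[[0.042,0,-0.043],[0.083,0,-0.086],[0.125,0,-0.128],[0.166,0,-0.171],[0.208,0,-0.214],[0.249,0,-0.257],[0.291,0,-0.3],[0.332,0,-0.342]],"delta_rot":[[0,8.4,0],[0,16.7,0],[0,25,0],[0,33.4,0],[0,41.8,0],[0,50.2,0],[0,58.5,0],[0,66.9,0]],"grip":[0.093,0.093,0.093,0.093,0.093,0.093,0.093,0.093]}'; python3 -c "
from h import *
go([.433,.0015,.21],-.17)"
```

```text
time_s: 1.8
position: [0.3775, 0.1056, 0.2191]
tcp_rot: [-0.528, 0.47, -0.47, 0.529]
wrist_force: [1.2, -0.0, -0.4]
width: 1.0
t 1.8 pos [0.3775 0.1056 0.2191] d_pos [0.1099 0.0092 0.043 ] d_rot [-9.00e-02  1.64e+01 -1.00e-02] F [ 1.2 -0.  -0.4] w 93.0
[[0.12, 0.0, 0.99], [-0.99, 0.0, 0.12], [-0.0, -1.0, 0.0]]
```

```bash
python3 -m pendant '{"delta_pos":[[0.05,0,0.02],[0.11,0.009,0.043],[0.11,0.009,0.043]],"delta_rot":[[0,8.2,0],[0,16.4,0],[0,16.4,0]],"grip":[0.093,0.093,0.093]}'; cat > look.py <<'E'
from h import *
import sys
c=manip.capture("wrist"); W=pts(c); save(c["img"],sys.argv[1]); np.savez("wrist.npz",img=c["img"],W=W)
print(np.round(c["cam_to_world"],3).tolist())
for q in sys.argv[2:]:
  for d in manip.cut_out(q,"wrist")[:3]:
    w=W[d["mask"]]; w=w[~np.isnan(w[:,0])]
    if len(w)>9: print(q,round(d["score"],2),np.round(d["position"]),np.round(np.percentile(w,[2,50,98],axis=0),3).tolist())
V=W.reshape(-1,3); V=V[~np.isnan(V[:,0])]
P=V[(V[:,0]>.38)&(V[:,0]<.49)&(abs(V[:,1])<.05)]
for a,b in((.106,.125),(.06,.08),(.009,.014)):
    p=P[(P[:,2]>a)&(P[:,2]<b)]
    if len(p)>9: r=cv2.minAreaRect((p[:,:2]*1000).astype(np.float32)); print(a,len(p),np.round(r[0],1),np.round(r[1],1),r[2],np.round(np.percentile(p[:,2],[5,50,95]),4))
E
python3 look.py w1.png clip
```

```text
time_s: 2.17
position: [0.4343, -0.0022, 0.2097]
tcp_rot: [0.454, -0.542, 0.543, -0.454]
wrist_force: [-0.1, 0.4, -0.2]
width: 0.998
[[0.985, 0.169, 0.042, 0.446], [-0.175, 0.954, 0.245, 0.064], [0.001, -0.248, 0.969, 0.376], [0.0, 0.0, 0.0, 1.0]]
clip 0.98 [252. 175.] [[0.409, -0.018, 0.044], [0.433, -0.0, 0.076], [0.459, 0.017, 0.114]]
clip 0.9 [152.  93.] [[0.33, 0.065, 0.001], [0.347, 0.092, 0.055], [0.371, 0.116, 0.089]]
clip 0.81 [192. 325.] [[0.299, -0.194, 0.002], [0.322, -0.165, 0.063], [0.351, -0.147, 0.089]]
0.106 338 [432.9  -0.9] [23.7 51.7] 80.04891204833984 [0.111  0.1134 0.1145]
0.06 628 [434.3  -1.2] [36.1 48.2] 79.89275360107422 [0.0626 0.0728 0.0791]
0.009 2005 [432.5  -2.2] [68.9 69.6] 79.87525177001953 [0.0095 0.0107 0.0119]
```

View pics/w1.png

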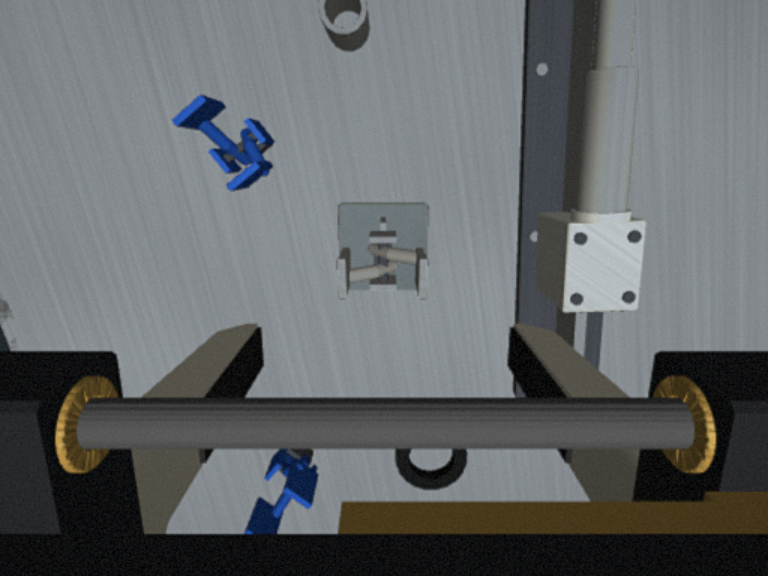

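The clip sits between the fingers at (383,265) px, upright with yaw about -10°. I'll go down and squeeze it.

```bash
python3 -c "
from h import *
go([.4332,.0005,.079],-.175)
manip.capture('side')
go([.4332,.0005,.079],-.175)"
```

```text
t 2.27 pos [0.4327 0.001  0.2098] d_pos [0.0005 0.1308 0.0005] d_rot [-0.01  0.22 -0.05] F [-0.4  0.8  0.2] w 92.8
[[-0.17, 0.0, 0.99], [-0.99, 0.0, -0.17], [-0.0, -1.0, 0.0]]
t 2.33 pos [0.4325 0.0019 0.21  ] d_pos [0.0014 0.131  0.0009] d_rot [-0.03  0.32 -0.06] F [-0.2  0.6  0. ] w 93.3
[[-0.17, 0.0, 0.99], [-0.99, 0.0, -0.17], [-0.0, -1.0, 0.0]]
```

```bash
python3 -m pendant '{"delta_pos":[[0.001,0.05,0.001],[0.001,0.1,0.001],[0.001,0.131,0.001],[0.001,0.131,0.001],[0.001,0.131,0.001]],"delta_rot":[[0,0.3,0],[0,0.3,0],[0,0.3,0],[0,0.3,0],[0,0.3,0]],"grip":[0.093,0.093,0.093,0.07,0.06]}' 30; python3 -m pendant '{"delta_pos":[[0,0,0],[0,0,0],[0,0,0],[0,0,0],[0,0,0],[0,0,0]],"delta_rot":[[0,0,0],[0,0,0],[0,0,0],[0,0,0],[0,0,0],[0,0,0]],"grip":[0.05,0.04,0.035,0.035,0.035,0.035]}' 30; python3 -c "
from h import *
go([.4332,.0005,.14],-.138)"
```

```text
time_s: 2.95
position: [0.4341, 0.0016, 0.0804]
tcp_rot: [0.454, -0.541, 0.542, -0.456]
wrist_force: [0.2, -0.3, -0.4]
width: 0.837
time_s: 3.7
position: [0.4346, 0.0015, 0.0812]
tcp_rot: [0.454, -0.541, 0.542, -0.456]
wrist_force: [-1.3, 0.6, 8.5]
width: 0.423
t 3.7 pos [0.4346 0.0015 0.0812] d_pos [ 0.0012 -0.0588 -0.001 ] d_rot [-0.21 -2.   -0.06] F [-1.3  0.6  8.5] w 39.3
[[-0.17, 0.0, 0.99], [-0.99, 0.0, -0.17], [-0.0, -1.0, 0.0]]
```

```bash
python3 -m pendant '{"delta_pos":[[0,-0.02,0],[0,-0.04,0],[0,-0.06,0],[0,-0.06,0]],"delta_rot":[[0,0,0],[0,0,0],[0,-1,0],[0,-2,0]],"grip":[0.035,0.035,0.035,0.035]}' 30; python3 look.py w2.png clip sled
python3 - <<'E'
from h import *
W=np.load("wrist.npz")["W"].reshape(-1,3); W=W[~np.isnan(W[:,0])]
L=railxy(W); z=W[:,2]; k=lambda m:(int(m.sum()),np.round(np.percentile(L[m],[1,50,99],axis=0)*1000,1).tolist() if m.sum()>5 else 0)
near=(abs(L[:,0])<.04)
print("sledtop",k(near&(abs(z-.081)<.004)&(abs(L[:,1]+.07)<.06)))
m=(abs(L[:,0])<.02)&(abs(z-.051)<.003)&(L[:,1]<-.12)&(L[:,1]>-.23)
print("rail",k(m))
go([.4332,.0005,.14],-.138)
E
```

```text
time_s: 4.2
position: [0.4352, 0.0011, 0.1421]
tcp_rot: [0.463, -0.532, 0.535, -0.466]
wrist_force: [-0.1, 0.1, -1.5]
width: 0.421
[[0.991, 0.133, 0.028, 0.443], [-0.136, 0.96, 0.246, 0.068], [0.006, -0.247, 0.969, 0.309], [0.0, 0.0, 0.0, 1.0]]
clip 0.9 [129.  89.] [[0.331, 0.065, 0.005], [0.347, 0.093, 0.057], [0.371, 0.116, 0.089]]
clip 0.62 [254. 230.] [[0.417, -0.018, 0.104], [0.435, 0.004, 0.138], [0.455, 0.017, 0.175]]
sled 0.81 [439. 166.] [[0.546, -0.049, 0.03], [0.574, 0.005, 0.08], [0.596, 0.089, 0.085]]
0.106 489 [4.327e+02 3.000e-01] [34.4 28.9] 87.33192443847656 [0.1079 0.1186 0.1244]
0.009 3588 [432.7  -2.2] [69.8 70. ] 80.32865142822266 [0.0095 0.0106 0.0118]
sledtop (6196, [[-24.5, -108.0], [-1.9, -66.6], [24.0, -11.4]])
rail (0, 0)
t 4.35 pos [0.4336 0.0016 0.1403] d_pos [ 0.0011  0.0003 -0.0003] d_rot [-0.11 -0.02 -0.06] F [-0.8 -0.1 -1.3] w 39.3
[[-0.14, 0.0, 0.99], [-0.99, 0.0, -0.14], [-0.0, -1.0, 0.0]]
```

View pics/w2.png

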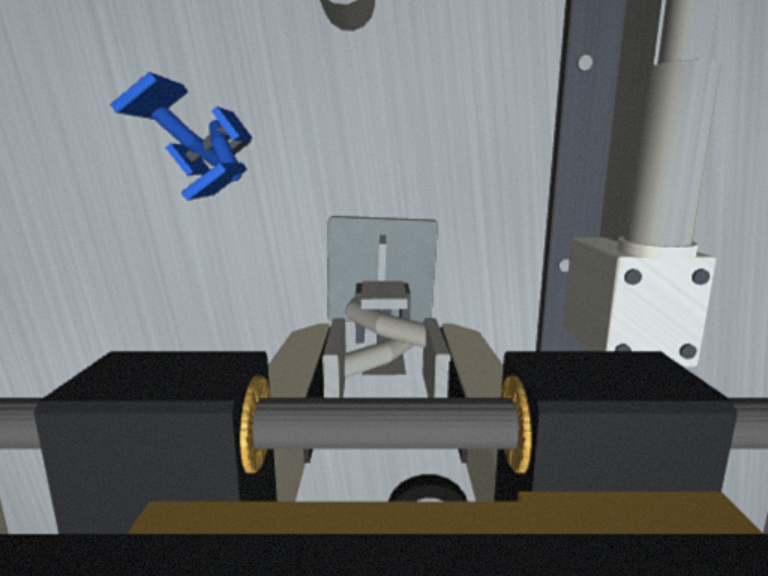

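The clip is held open at 39 mm and clear of the fin, sitting between the fingers at (385,330) px. Next I'll carry it behind the sled.

```bash
python3 -c "
from h import *
go([.5638,-.0938,.145],-.138)"
```

```text
t 4.35 pos [0.4336 0.0016 0.1403] d_pos [ 0.0765 -0.0045  0.1421] d_rot [-0.11 -0.02 -0.06] F [-0.8 -0.1 -1.3] w 39.3
[[-0.14, 0.0, 0.99], [-0.99, 0.0, -0.14], [-0.0, -1.0, 0.0]]
```

```bash
python3 -m pendant '{"delta_pos":[[0.03,-0.004,0.02],[0.06,-0.004,0.05],[0.077,-0.004,0.09],[0.077,-0.004,0.125],[0.077,-0.004,0.142],[0.077,-0.004,0.142],[0.077,-0.004,0.142]],"delta_rot":[[0,0,0],[0,0,0],[0,0,0],[0,0,0],[0,0,0],[0,0,0],[0,0,0]],"grip":[0.035,0.035,0.035,0.035,0.035,0.035,0.035]}' 30; python3 - <<'E'
from h import *
ims=[]
for n in("side","scene"):
    c=manip.capture(n); W=pts(c); np.savez(n+".npz",img=c["img"],W=W)
    ims.append(cv2.resize(np.ascontiguousarray(c["img"][110:290,120:380]),None,fx=3,fy=3)[:, :780])
    V=W.reshape(-1,3); V=V[~np.isnan(V[:,0])]; L=railxy(V); z=V[:,2]
    for lab,m in (("sledtop",(abs(L[:,0])<.04)&(abs(z-.081)<.004)&(abs(L[:,1]+.07)<.06)),("rail",(abs(L[:,0])<.02)&(abs(z-.051)<.003)&(L[:,1]<-.12)&(L[:,1]>-.23))):
        if m.sum()>5: print(n,lab,m.sum(),np.round(np.percentile(L[m],[2,50,98],axis=0)*1000,1).tolist())
    for d in manip.cut_out("clip",n)[:4]:
        w=W[d["mask"]]; w=w[~np.isnan(w[:,0])]; print(n,round(d["score"],2),np.round(np.percentile(w,[2,50,98],axis=0),3).tolist(),np.round(np.percentile(railxy(w),[2,50,98],axis=0)*1000).tolist())
save(np.vstack(ims),"b.png",.55)
go([.5638,-.0938,.084],-.138)
E
```

```text
time_s: 5.22
position: [0.5623, -0.0938, 0.1433]
tcp_rot: [-0.464, 0.534, -0.533, 0.465]
wrist_force: [-0.2, 0.2, -1.2]
width: 0.426
side sledtop 593 [[-24.9, -109.1], [-5.3, -70.3], [22.6, -12.6]]
side rail 75 [[-4.8, -209.3], [-1.6, -177.5], [3.9, -149.1]]
side 0.72 [[0.329, 0.066, 0.002], [0.351, 0.096, 0.059], [0.369, 0.119, 0.09]] [[-260.0, -21.0], [-235.0, 9.0], [-216.0, 31.0]]
side 0.63 [[0.299, -0.288, 0.002], [0.325, -0.168, 0.054], [0.351, -0.146, 0.09]] [[-251.0, -373.0], [-226.0, -256.0], [-190.0, -233.0]]
side 0.58 [[0.544, -0.318, 0.002], [0.564, -0.088, 0.132], [0.658, -0.076, 0.174]] [[-21.0, -359.0], [-1.0, -144.0], [125.0, -133.0]]
scene sledtop 656 [[-22.5, -108.5], [2.1, -70.0], [24.7, -12.8]]
scene rail 68 [[-3.3, -200.6], [1.6, -155.2], [4.9, -129.0]]
scene 0.71 [[0.332, 0.074, 0.002], [0.36, 0.093, 0.046], [0.371, 0.119, 0.087]] [[-254.0, -11.0], [-228.0, 7.0], [-214.0, 31.0]]
scene 0.63 [[0.552, -0.053, 0.017], [0.586, 0.001, 0.08], [0.602, 0.091, 0.086]] [[-22.0, -108.0], [6.0, -52.0], [26.0, 37.0]]
scene 0.62 [[0.3, -0.192, -0.0], [0.325, -0.169, 0.062], [0.351, -0.145, 0.09]] [[-250.0, -282.0], [-226.0, -256.0], [-202.0, -232.0]]
scene 0.52 [[0.493, -0.201, -0.001], [0.557, -0.09, 0.134], [0.582, -0.076, 0.178]] [[-55.0, -264.0], [-8.0, -147.0], [18.0, -133.0]]
t 5.42 pos [ 0.563  -0.094   0.1445] d_pos [-0.0003  0.0605  0.0007] d_rot [-0.1  -0.01 -0.06] F [ 0.4 -0.6 -2.1] w 39.2
[[-0.14, 0.0, 0.99], [-0.99, 0.0, -0.14], [-0.0, -1.0, 0.0]]
```

View pics/b.png

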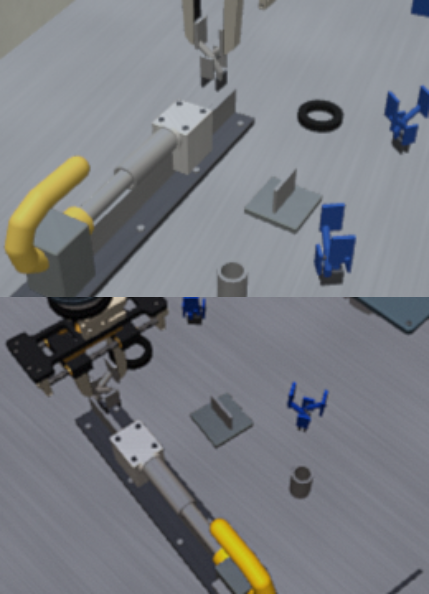

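The clip is held above the bare rail behind the sled, at about (213,75) px in the upper (side) view and (100,390) in the lower (scene) view. Now I'll lower it.

```bash
python3 -m pendant '{"delta_pos":[[0,0.015,0.001],[0,0.03,0.001],[0,0.042,0.001],[0,0.05,0.001],[0,0.055,0.001],[0,0.055,0.001]],"delta_rot":[[0,0,0],[0,0,0],[0,0,0],[0,0,0],[0,0,0],[0,0,0]],"grip":[0.035,0.035,0.035,0.035,0.035,0.035]}' 30;python3 -m pendant '{"delta_pos":[[0,0.001,0],[0,0.003,0],[0,0.003,0]],"delta_rot":[[0,0,0],[0,0,0],[0,0,0]],"grip":[0.035,0.035,0.035]}' 30
```

```text
time_s: 6.18
position: [0.564, -0.0941, 0.0892]
tcp_rot: [0.464, -0.533, 0.533, -0.465]
wrist_force: [0.6, -0.3, -1.5]
width: 0.42
time_s: 6.55
position: [0.5643, -0.0942, 0.0866]
tcp_rot: [0.463, -0.533, 0.534, -0.465]
wrist_force: [0.1, 0.3, -0.7]
width: 0.419
```

Not touching yet, so I'll lower in small steps.

```bash
python3 -m pendant '{"delta_pos":[[0,0.001,0],[0,0.001,0]],"delta_rot":[[0,0,0],[0,0,0]],"grip":[0.035,0.035]}' 30;python3 -m pendant '{"delta_pos":[[0,0.001,0],[0,0.001,0]],"delta_rot":[[0,0,0],[0,0,0]],"grip":[0.035,0.035]}' 30;python3 -m pendant '{"delta_pos":[[0,0.001,0],[0,0.001,0]],"delta_rot":[[0,0,0],[0,0,0]],"grip":[0.035,0.035]}' 30
```

```text
time_s: 6.8
position: [0.5644, -0.0942, 0.0865]
tcp_rot: [0.463, -0.533, 0.534, -0.465]
wrist_force: [-2.1, 0.6, 4.3]
width: 0.422
time_s: 7.05
position: [0.5644, -0.0942, 0.0864]
tcp_rot: [0.463, -0.533, 0.534, -0.465]
wrist_force: [-1.7, 0.6, 5.4]
width: 0.424
time_s: 7.3
position: [0.5644, -0.0942, 0.0864]
tcp_rot: [0.463, -0.532, 0.534, -0.465]
wrist_force: [-3.5, 0.6, 6.8]
width: 0.42
```

The clip is seated: the rail takes about 6 N at TCP z 0.0864, which matches the expected 0.086. Now I'll advance along the rail toward the sled and ease off the down force.

```bash
python3 -m pendant '{"delta_pos":[[-0.003,0,0],[-0.006,0,0],[-0.009,0,0],[-0.012,0,0],[-0.015,0,0],[-0.017,0,0],[-0.017,0,0]],"delta_rot":[[0,0,0],[0,0,0],[0,0,0],[0,0,0],[0,0,0],[0,0,0],[0,0,0]],"grip":[0.035,0.035,0.035,0.035,0.035,0.035,0.035]}' 30;
for i in 1; do python3 -m pendant '{"delta_pos":[[-0.002,0,0],[-0.004,0,0],[-0.006,0,0],[-0.008,0,0],[-0.010,0,0],[-0.012,0,0]],"delta_rot":[[0,0,0],[0,0,0],[0,0,0],[0,0,0],[0,0,0],[0,0,0]],"grip":[0.035,0.035,0.035,0.035,0.035,0.035]}' 30;done; python3 look.py w3.png;python3 -c "
from h import *
o=manip.get_obs();print(railxy(o['position']))
go([.5638,-.0938,.086],-.138)"
```

```text
time_s: 8.18
position: [0.5669, -0.0771, 0.0866]
tcp_rot: [0.463, -0.532, 0.534, -0.466]
wrist_force: [-0.4, -1.9, 2.2]
width: 0.421
time_s: 8.93
position: [0.5686, -0.0652, 0.0865]
tcp_rot: [0.463, -0.532, 0.534, -0.465]
wrist_force: [-0.9, -3.4, 1.9]
width: 0.421
[[0.991, 0.133, 0.03, 0.577], [-0.136, 0.96, 0.246, 0.002], [0.004, -0.247, 0.969, 0.253], [0.0, 0.0, 0.0, 1.0]]
0.009 5715 [433.   -2.4] [69.8 70.5] 80.14276123046875 [0.0095 0.0106 0.0119]
[ 0.00084875 -0.12075388]
t 8.97 pos [ 0.5686 -0.0649  0.0866] d_pos [ 0.0293  0.0005 -0.0008] d_rot [-0.24  0.02 -0.04] F [-0.1 -2.7  1.5] w 39.6
[[-0.14, 0.0, 0.99], [-0.99, 0.0, -0.14], [-0.0, -1.0, 0.0]]
```

View pics/w3.png

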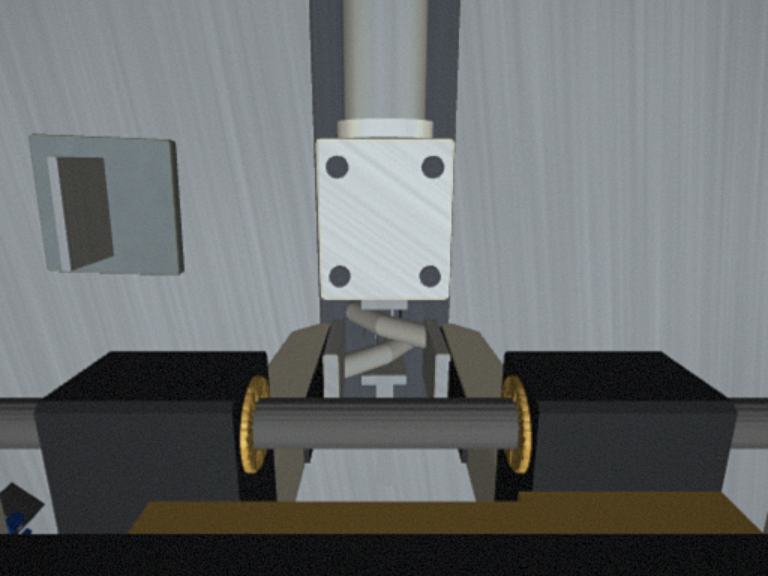

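The sled's rear edge at (385,298) px now meets the clip's cheek, and the clip straddles the rail squarely. At least 20 mm of travel was guaranteed, so I'll push a short safe stretch and then go in small rebased steps that cap the force.

```bash
python3 -m pendant '{"delta_pos":[[-0.002,0,0],[-0.004,0,0],[-0.006,0,0],[-0.008,0,0],[-0.009,0,0]],"delta_rot":[[0,0,0],[0,0,0],[0,0,0],[0,0,0],[0,0,0]],"grip":[0.035,0.035,0.035,0.035,0.035]}' 30
python3 -m pendant '{"delta_pos":[[-0.0015,0,0],[-0.002,0,0]],"delta_rot":[[0,0,0],[0,0,0]],"grip":[0.035,0.035]}' 30 | egrep 'time|pos|force'
python3 -m pendant '{"delta_pos":[[-0.0015,0,0],[-0.002,0,0]],"delta_rot":[[0,0,0],[0,0,0]],"grip":[0.035,0.035]}' 30 | egrep 'time|pos|force'
python3 -m pendant '{"delta_pos":[[-0.0015,0,0],[-0.002,0,0]],"delta_rot":[[0,0,0],[0,0,0]],"grip":[0.035,0.035]}' 30 | egrep 'time|pos|force'
python3 -m pendant '{"delta_pos":[[-0.0015,0,0],[-0.002,0,0]],"delta_rot":[[0,0,0],[0,0,0]],"grip":[0.035,0.035]}' 30 | egrep 'time|pos|force'
```

```text
time_s: 9.6
position: [0.5699, -0.0558, 0.0865]
tcp_rot: [0.463, -0.532, 0.534, -0.466]
wrist_force: [-1.2, -4.3, 1.6]
width: 0.425
time_s: 9.85
position: [0.5702, -0.0537, 0.0866]
wrist_force: [-0.2, -2.6, 1.5]
time_s: 10.1
position: [0.5705, -0.0517, 0.0866]
wrist_force: [-0.1, -4.4, 1.5]
time_s: 10.35
position: [0.5708, -0.0496, 0.0866]
wrist_force: [-0.2, -2.7, 2.1]
time_s: 10.6
position: [0.5711, -0.0475, 0.0865]
wrist_force: [-1.1, -4.6, 2.0]
```

```bash
f(){ egrep 'time|pos|force' | tr '\n' ' '; echo; }
python3 -m pendant '{"delta_pos":[[-0.0015,0,0],[-0.002,0,0]],"delta_rot":[[0,0,0],[0,0,0]],"grip":[0.035,0.035]}' 30 | f
python3 -m pendant '{"delta_pos":[[-0.0015,0,0],[-0.002,0,0]],"delta_rot":[[0,0,0],[0,0,0]],"grip":[0.035,0.035]}' 30 | f
python3 -m pendant '{"delta_pos":[[-0.0015,0,0],[-0.002,0,0]],"delta_rot":[[0,0,0],[0,0,0]],"grip":[0.035,0.035]}' 30 | f
python3 -m pendant '{"delta_pos":[[-0.0015,0,0],[-0.002,0,0]],"delta_rot":[[0,0,0],[0,0,0]],"grip":[0.035,0.035]}' 30 | f
python3 -m pendant '{"delta_pos":[[-0.0015,0,0],[-0.002,0,0]],"delta_rot":[[0,0,0],[0,0,0]],"grip":[0.035,0.035]}' 30 | f
```

```text
time_s: 10.85 position: [0.5713, -0.0453, 0.0865] wrist_force: [-0.9, -3.9, 1.2] 
time_s: 11.1 position: [0.5716, -0.0432, 0.0865] wrist_force: [-0.5, -2.8, 1.4] 
time_s: 11.35 position: [0.5719, -0.0411, 0.0865] wrist_force: [0.2, -3.2, 1.6] 
time_s: 11.6 position: [0.5722, -0.0391, 0.0865] wrist_force: [-0.5, -3.2, 2.4] 
time_s: 11.85 position: [0.5725, -0.0369, 0.0866] wrist_force: [0.3, -3.0, 2.7]
```

```bash
f(){ egrep 'time|pos|force' | tr '\n' ' '; echo; }
python3 -m pendant '{"delta_pos":[[-0.0015,0,0],[-0.002,0,0]],"delta_rot":[[0,0,0],[0,0,0]],"grip":[0.035,0.035]}' 30 | f
python3 -m pendant '{"delta_pos":[[-0.0015,0,0],[-0.002,0,0]],"delta_rot":[[0,0,0],[0,0,0]],"grip":[0.035,0.035]}' 30 | f
python3 -m pendant '{"delta_pos":[[-0.0015,0,0],[-0.002,0,0]],"delta_rot":[[0,0,0],[0,0,0]],"grip":[0.035,0.035]}' 30 | f
python3 -m pendant '{"delta_pos":[[-0.0015,0,0],[-0.002,0,0]],"delta_rot":[[0,0,0],[0,0,0]],"grip":[0.035,0.035]}' 30 | f
python3 -m pendant '{"delta_pos":[[-0.0015,0,0],[-0.002,0,0]],"delta_rot":[[0,0,0],[0,0,0]],"grip":[0.035,0.035]}' 30 | f
```

```text
time_s: 12.1 position: [0.5728, -0.0348, 0.0865] wrist_force: [0.4, -2.8, 1.8] 
time_s: 12.35 position: [0.5731, -0.0327, 0.0866] wrist_force: [-0.7, -3.2, 1.1] 
time_s: 12.6 position: [0.5734, -0.0306, 0.0866] wrist_force: [-1.1, -4.6, 2.5] 
time_s: 12.85 position: [0.5737, -0.0285, 0.0866] wrist_force: [-0.4, -3.6, 2.1] 
time_s: 13.1 position: [0.574, -0.0264, 0.0866] wrist_force: [-0.1, -3.7, 1.1]
```

```bash
f(){ egrep 'time|pos|force' | tr '\n' ' '; echo; }
python3 -m pendant '{"delta_pos":[[-0.0015,0,0],[-0.002,0,0]],"delta_rot":[[0,0,0],[0,0,0]],"grip":[0.035,0.035]}' 30 | f
python3 -m pendant '{"delta_pos":[[-0.0015,0,0],[-0.002,0,0]],"delta_rot":[[0,0,0],[0,0,0]],"grip":[0.035,0.035]}' 30 | f
python3 -m pendant '{"delta_pos":[[-0.0015,0,0],[-0.002,0,0]],"delta_rot":[[0,0,0],[0,0,0]],"grip":[0.035,0.035]}' 30 | f
python3 -m pendant '{"delta_pos":[[-0.0015,0,0],[-0.002,0,0]],"delta_rot":[[0,0,0],[0,0,0]],"grip":[0.035,0.035]}' 30 | f
python3 -m pendant '{"delta_pos":[[-0.0015,0,0],[-0.002,0,0]],"delta_rot":[[0,0,0],[0,0,0]],"grip":[0.035,0.035]}' 30 | f
```

```text
time_s: 13.35 position: [0.5743, -0.0243, 0.0865] wrist_force: [-0.2, -2.3, 2.1] 
time_s: 13.6 position: [0.5746, -0.0222, 0.0865] wrist_force: [-0.2, -4.7, 1.9] 
time_s: 13.85 position: [0.5749, -0.02, 0.0866] wrist_force: [-0.0, -3.3, 2.4] 
time_s: 14.1 position: [0.5752, -0.018, 0.0865] wrist_force: [0.4, -3.0, 0.9] 
time_s: 14.35 position: [0.5754, -0.0158, 0.0865] wrist_force: [0.2, -4.5, 1.5]
```

```bash
f(){ egrep 'time|pos|force' | tr '\n' ' '; echo; }
python3 -m pendant '{"delta_pos":[[-0.0015,0,0],[-0.002,0,0]],"delta_rot":[[0,0,0],[0,0,0]],"grip":[0.035,0.035]}' 30 | f
python3 -m pendant '{"delta_pos":[[-0.0015,0,0],[-0.002,0,0]],"delta_rot":[[0,0,0],[0,0,0]],"grip":[0.035,0.035]}' 30 | f
python3 -m pendant '{"delta_pos":[[-0.0015,0,0],[-0.002,0,0]],"delta_rot":[[0,0,0],[0,0,0]],"grip":[0.035,0.035]}' 30 | f
python3 -m pendant '{"delta_pos":[[-0.0015,0,0],[-0.002,0,0]],"delta_rot":[[0,0,0],[0,0,0]],"grip":[0.035,0.035]}' 30 | f
python3 -m pendant '{"delta_pos":[[-0.0015,0,0],[-0.002,0,0]],"delta_rot":[[0,0,0],[0,0,0]],"grip":[0.035,0.035]}' 30 | f
```

```text
time_s: 14.6 position: [0.5758, -0.0138, 0.0866] wrist_force: [-0.1, -4.1, 1.5] 
time_s: 14.85 position: [0.5759, -0.0128, 0.0866] wrist_force: [-1.0, -7.6, 1.7] 
time_s: 15.1 position: [0.5758, -0.0125, 0.0867] wrist_force: [-2.1, -9.7, 2.4] 
time_s: 15.35 position: [0.5758, -0.0124, 0.0867] wrist_force: [-2.0, -9.7, 1.6] 
time_s: 15.6 position: [0.5758, -0.0123, 0.0867] wrist_force: [-1.8, -11.9, 2.9]
```

It has bottomed: the motion stopped at y≈-0.0124 and the force rose to about 10 N. I'll hold the push for more than a second.

```bash
f(){ egrep 'time|pos|force' | tr '\n' ' '; echo; }
python3 -m pendant '{"delta_pos":[[-0.0022,0,0],[-0.0022,0,0],[-0.0022,0,0],[-0.0022,0,0]],"delta_rot":[[0,0,0],[0,0,0],[0,0,0],[0,0,0]],"grip":[0.035,0.035,0.035,0.035]}' 30 | f
python3 -m pendant '{"delta_pos":[[-0.0022,0,0],[-0.0022,0,0],[-0.0022,0,0],[-0.0022,0,0]],"delta_rot":[[0,0,0],[0,0,0],[0,0,0],[0,0,0]],"grip":[0.035,0.035,0.035,0.035]}' 30 | f
python3 -m pendant '{"delta_pos":[[-0.0022,0,0],[-0.0022,0,0],[-0.0022,0,0],[-0.0022,0,0]],"delta_rot":[[0,0,0],[0,0,0],[0,0,0],[0,0,0]],"grip":[0.035,0.035,0.035,0.035]}' 30 | f
```

```text
time_s: 16.1 position: [0.5758, -0.0123, 0.0867] wrist_force: [-2.0, -10.0, 2.0] 
time_s: 16.6 position: [0.5758, -0.0122, 0.0868] wrist_force: [-1.6, -10.4, 2.5] 
time_s: 17.1 position: [0.5758, -0.0122, 0.0868] wrist_force: [-2.5, -10.6, 2.3]
```

```bash
python3 -m pendant '{"delta_pos":[[-0.0022,0,0],[-0.0022,0,0],[-0.0022,0,0],[-0.0022,0,0],[-0.0022,0,0],[-0.0022,0,0]],"delta_rot":[[0,0,0],[0,0,0],[0,0,0],[0,0,0],[0,0,0],[0,0,0]],"grip":[0.042,0.045,0.048,0.051,0.054,0.057]}' 30; python3 -m pendant '{"delta_pos":[[0,0,0],[0,0,0],[0,0,0],[0,0,0]],"delta_rot":[[0,0,0],[0,0,0],[0,0,0],[0,0,0]],"grip":[0.065,0.075,0.085,0.085]}' 30
```

```text
time_s: 17.85
position: [0.5759, -0.0093, 0.0866]
tcp_rot: [0.47, -0.527, 0.537, -0.461]
wrist_force: [0.5, -0.4, -0.6]
width: 0.603
time_s: 18.35
position: [0.5759, -0.0093, 0.0865]
tcp_rot: [0.47, -0.527, 0.537, -0.461]
wrist_force: [0.6, 0.2, -0.2]
width: 0.908
```

```bash
python3 -m pendant '{"delta_pos":[[0,-0.02,0],[0,-0.05,0],[0,-0.09,0],[0.03,-0.12,0],[0.06,-0.13,0],[0.06,-0.13,0]],"delta_rot":[[0,0,0],[0,0,0],[0,0,0],[0,0,0],[0,0,0],[0,0,0]],"grip":[0.085,0.085,0.085,0.085,0.085,0.085]}' 30; python3 - <<'E'
from h import *
ims=[]
for n,sl in(("side",np.s_[110:290,120:380]),("scene",np.s_[110:290,120:380]),("wrist",np.s_[90:384,100:500])):
    c=manip.capture(n); W=pts(c)
    ims.append(cv2.resize(np.ascontiguousarray(c["img"][sl]),(390,270)))
    V=W.reshape(-1,3); V=V[~np.isnan(V[:,0])]; L=railxy(V); z=V[:,2]
    pr=lambda lab,m: m.sum()>5 and print(n,lab,m.sum(),np.round(np.percentile(np.c_[L[m],z[m]],[2,50,98],axis=0)*1000,1).tolist())
    pr("sledtop",(abs(L[:,0])<.03)&(abs(z-.081)<.004)&(abs(L[:,1]+.01)<.06))
    pr("cliptop",(abs(L[:,0])<.035)&(z>.1)&(z<.13)&(abs(L[:,1]+.06)<.04))
    pr("cheeks",(abs(L[:,0])<.035)&(z>.07)&(z<.0785)&(abs(L[:,1]+.08)<.04))
    for q in("bumper_ring","spare_sleeve","hex_key"):
        for d in manip.cut_out(q,n)[:1]:
            w=W[d["mask"]]; w=w[~np.isnan(w[:,0])]; 
            if len(w)>5: print(n,q,round(d["score"],2),np.round(np.median(w,0),3))
save(np.vstack([np.hstack(ims[:2]),np.hstack([ims[2],ims[2]*0])]),"end.png",1)
o=manip.get_obs();print(o["time_s"],o["wrist_force"])
E
```

```text
time_s: 19.1
position: [0.5684, -0.0681, 0.2189]
tcp_rot: [0.469, -0.527, 0.539, -0.46]
wrist_force: [-0.6, 1.6, -0.4]
width: 0.915
side sledtop 734 [[-24.6, -61.6, 77.4], [-4.1, -12.8, 82.0], [22.7, 46.5, 84.8]]
side cliptop 187 [[-24.9, -80.0, 100.6], [-19.4, -65.9, 112.0], [24.2, -55.8, 121.8]]
side cheeks 47 [[-25.0, -86.7, 70.2], [-1.9, -68.3, 74.8], [8.0, -41.1, 78.4]]
side bumper_ring 0.64 [ 0.44  -0.185  0.014]
side spare_sleeve 0.86 [0.434 0.17  0.037]
side hex_key 0.68 [0.493 0.351 0.008]
scene sledtop 738 [[-22.6, -58.9, 77.4], [2.7, -11.5, 80.9], [24.9, 46.8, 84.6]]
scene cliptop 97 [[-23.8, -79.1, 100.5], [-18.7, -64.9, 115.6], [25.0, -54.6, 121.1]]
scene cheeks 61 [[-20.8, -84.5, 70.6], [1.7, -70.0, 75.8], [25.5, -42.7, 78.5]]
scene bumper_ring 0.72 [ 0.451 -0.185  0.013]
scene spare_sleeve 0.56 [0.439 0.163 0.036]
scene hex_key 0.52 [0.483 0.355 0.006]
wrist sledtop 4865 [[-23.0, -57.3, 78.1], [0.9, -17.0, 80.7], [24.1, 29.4, 84.1]]
wrist cliptop 438 [[-23.7, -80.6, 101.0], [-19.0, -69.1, 119.1], [24.6, -57.9, 120.8]]
wrist cheeks 233 [[-7.3, -85.6, 70.1], [0.4, -69.7, 74.3], [8.4, -53.6, 78.4]]
wrist bumper_ring 0.83 [ 0.464 -0.178  0.014]
wrist spare_sleeve 0.36 [ 0.575 -0.015  0.084]
19.7 [ 0.35717861 -0.69526899 -0.62507234]
```

View pics/end.png

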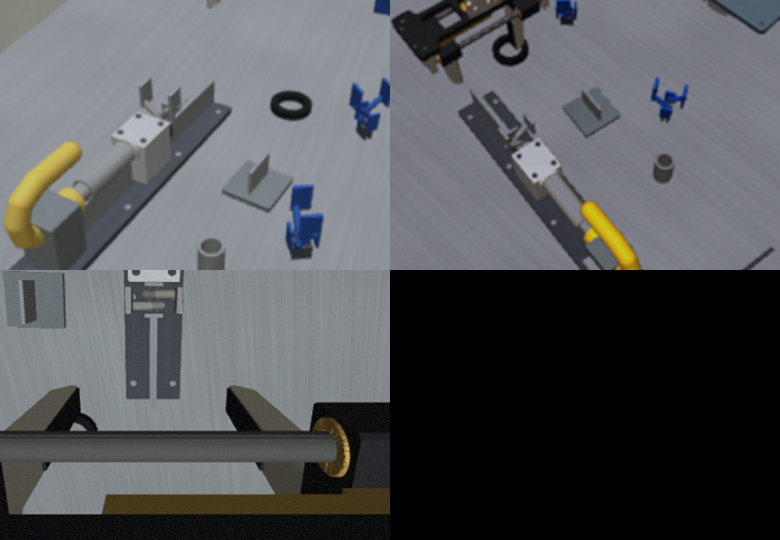

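The clip stands on the rail just behind the sled, but its height and length readings look slightly off, which could mean it is pitched. I'll take a closer look before handing in.

```bash
python3 - <<'E'
from h import *
ims=[]
for n,sl in(("side",np.s_[150:230,180:290]),("scene",np.s_[160:240,170:280]),("wrist",np.s_[80:200,160:325])):
    c=manip.capture(n); W=pts(c)
    ims.append(cv2.resize(np.ascontiguousarray(c["img"][sl]),(390,284),interpolation=cv2.INTER_CUBIC))
    V=W.reshape(-1,3); V=V[~np.isnan(V[:,0])]; L=np.c_[railxy(V),V[:,2]]*1000
    for z0 in range(52,124,6):
        m=(abs(L[:,0])<30)&(L[:,2]>=z0)&(L[:,2]<z0+6)&(L[:,1]>-110)&(L[:,1]<-45)
        if m.sum()>5: print(n,z0,m.sum(),np.round(np.percentile(L[m][:,1],[1,25,50,75,99]),1),np.round(np.percentile(L[m][:,0],[1,99]),1))
    m=(abs(L[:,0])>15)&(abs(L[:,0])<29)&(L[:,2]>114)&(L[:,2]<125)&(L[:,1]>-95)&(L[:,1]<-45)
    print("plane",m.sum(),np.round(np.linalg.lstsq(np.c_[L[m],np.ones(m.sum())][:,[0,1,3]],L[m][:,2],rcond=None)[0],3))
save(np.vstack([np.hstack(ims[:2]),np.hstack([ims[2],ims[2]*0])]),"end2.png",1)
E
```

```text
side 52 24 [-108.5  -89.1  -86.7  -84.2  -46.6] [-24.7   3.9]
side 58 13 [-89.4 -87.3 -85.5 -76.3 -48.5] [-24.3   2. ]
side 64 7 [-85.7 -84.8 -75.4 -58.7 -48.1] [-24.7   7.5]
side 70 27 [-86.5 -75.3 -73.3 -65.1 -45.8] [-25.7   6.9]
side 76 79 [-88.8 -72.9 -59.8 -50.2 -45.5] [-24.6  22.6]
side 82 54 [-81.4 -64.  -60.4 -48.4 -45.2] [-23.8  23.9]
side 88 60 [-80.8 -73.4 -64.  -60.2 -57.2] [-25.8  22.5]
side 94 44 [-80.4 -73.5 -67.2 -59.7 -57. ] [-25.1  24.8]
side 100 47 [-80.4 -71.7 -63.6 -58.5 -56.1] [-24.8  23.7]
side 106 43 [-80.1 -73.9 -67.2 -59.9 -55.2] [-25.2  23.4]
side 112 45 [-79.6 -72.7 -65.  -58.9 -55.9] [-24.9  23.4]
side 118 52 [-81.  -72.8 -67.7 -61.2 -55.9] [-24.9  24.5]
plane 82 [-1.000e-03 -7.100e-02  1.139e+02]
scene 52 11 [-108.1 -104.5  -73.1  -69.6  -49.9] [-1.3 23.7]
scene 64 12 [-86.7 -82.2 -78.4 -65.8 -45.8] [-6.3 25.1]
scene 70 31 [-86.9 -84.3 -78.7 -71.  -50.7] [-6.5 20.8]
scene 76 86 [-87.7 -73.6 -54.6 -48.4 -45.5] [-22.2  24.5]
scene 82 51 [-83.1 -72.7 -62.3 -53.5 -45.4] [-21.8  25. ]
scene 88 30 [-77.6 -72.2 -65.6 -60.1 -56.9] [-20.9  26.2]
scene 94 16 [-79.
[... 381 characters left out ...]
2  11.5]
wrist 58 68 [-82.2 -76.9 -69.  -64.2 -58.2] [-10.7  12.1]
wrist 64 89 [-81.7 -76.4 -68.8 -63.8 -58.2] [-7.2  8.9]
wrist 70 138 [-85.9 -82.9 -74.1 -66.6 -58.5] [-6.6  7.4]
wrist 76 761 [-88.7 -62.5 -51.7 -48.8 -45.3] [-23.5  24.7]
wrist 82 194 [-81.4 -76.1 -67.7 -62.2 -45.3] [-18.6  20.1]
wrist 88 121 [-81.1 -76.7 -72.9 -64.8 -61.2] [-19.1  20. ]
wrist 94 31 [-81.  -76.5 -70.8 -63.8 -59.5] [-19.1  20. ]
wrist 100 17 [-75.8 -72.6 -69.3 -65.9 -60.5] [19.9 20.1]
wrist 106 37 [-80.9 -77.4 -70.7 -63.3 -58.9] [-19.1  20. ]
wrist 112 34 [-80.5 -72.3 -67.2 -63.  -58.3] [-22.8  24.1]
wrist 118 335 [-80.6 -75.4 -69.3 -63.6 -57.8] [-23.4  24.9]
plane 364 [-8.00000e-03 -4.40000e-02  1.16129e+02]
```

View pics/end2.png

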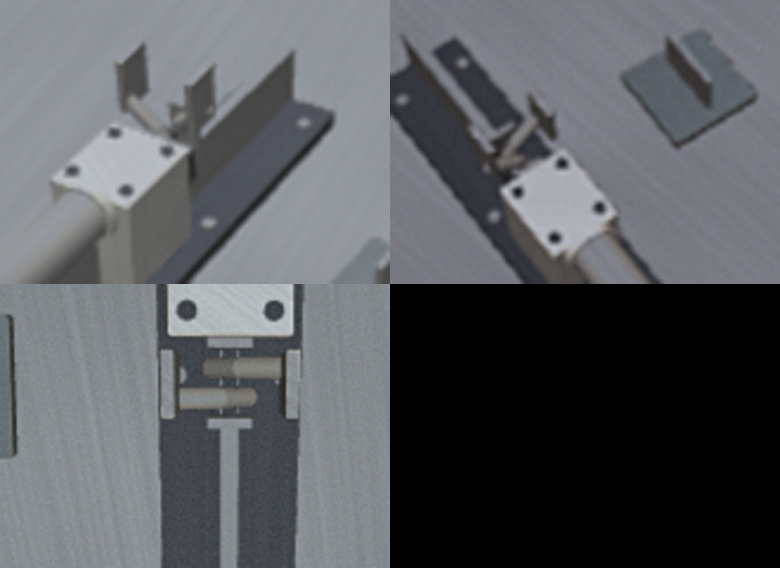

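The wrist crop shows the front cheek at (230,342) px touching the sled's rear edge, with the rail centred in the clip. The earlier "rear face" figure was mixed with cheek-top pixels. As a last check, I'll compare the clip's pitch with the sled top as a level reference.

```bash
python3 - <<'E'
from h import *
c=manip.capture("wrist"); V=pts(c).reshape(-1,3); V=V[~np.isnan(V[:,0])]; L=np.c_[railxy(V),V[:,2]]*1000
def pl(lab,m):
    P=L[m]
    for _ in range(3):
        A=np.c_[P[:,:2],np.ones(len(P))]; s=np.linalg.lstsq(A,P[:,2],rcond=None)[0]; r=P[:,2]-A@s; P=P[abs(r)<2*r.std()+.1]
    print(lab,len(P),np.round(s,3),"mean z",P[:,2].mean().round(2),"y",np.round(np.percentile(P[:,1],[1,99]),1))
x,y,z=L.T
pl("plates",(abs(x)>17)&(abs(x)<27)&(z>116)&(z<124)&(y>-82)&(y<-56))
pl("sled side strips",(abs(x)>12)&(abs(x)<23)&(abs(z-81)<3)&(y>-60)&(y<0))
pl("rail",(abs(x)<3)&(abs(z-50)<3)&(y<-92)&(y>-190))
pl("rear cheek",(abs(x)<12)&(abs(z-79)<4)&(y<-82)&(y>-92))
pl("front cheek",(abs(x)<6)&(abs(z-77)<3)&(y<-53)&(y>-60))
E
```

```text
plates 333 [-1.00000e-03 -5.50000e-02  1.15427e+02] mean z 119.25 y [-80.7 -57.8]
sled side strips 1359 [-2.0000e-03  8.0000e-03  8.0981e+01] mean z 80.73 y [-52.6  -0.6]
rail 405 [ 2.7000e-02 -2.0000e-03  5.0317e+01] mean z 50.66 y [-188.5  -93.6]
rear cheek 68 [4.100e-02 2.900e-02 8.276e+01] mean z 80.25 y [-89.  -85.8]
front cheek 59 [-5.4000e-02 -8.6000e-02  7.3819e+01] mean z 78.6 y [-57.1 -53.5]
```

```bash
python3 -c "
from plant import manip
print(manip.close_job()); print(manip.get_obs()['time_s'])"
```

```text
the job is handed in; nothing more can be done
None
the job is handed in; nothing more can be done
```

The sleeve is bottomed on the spigot, and the clip is closed on the rail with its front cheek against the sled. I handed the job in at about 20 s of the 61 s; no verdict is reported.

- **Pick and seat:** I squeezed the silver clip fully open (39 mm, 30 N grip), lifted it off its fin and seated it on the rail behind the sled.
- **Push:** Keeping it open, I pushed the sled about 57 mm until it stopped hard. Readings then ran 9.7–11.9 N for about 2 s, and the highest push force I saw was about 12 N. These are wrist-force readings at the end of each move, so a brief higher peak would not show.
- **Release:** I let the clip close while still pushing, then withdrew. Wrist force afterwards was near zero.

**Last checks:**
- **Contact:** In the camera views the clip sits centred on the rail, with its front cheek touching the sled.
- **Bystanders:** The spare sleeve and hex key read within a centimetre or two of where they began in the fixed cameras. The ring did too, although the last wrist view, where a finger partly hid it, put it about 2 cm off. I did not touch any of them.
- **Imperfect:** The clip is pitched about 3° forward. Its rear sits roughly 1.6 mm high, and it touches the sled at the top of the cheek, leaving an estimated 1–1.5 mm gap at rail level. I left it because levelling it would have meant reopening the clip.
- **Disagreement:** An early reading of the sled's rear face was 6 mm off, because it had picked up the tops of the clip's cheeks. A separate reading fixed that.

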